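# Hang the blue peg arm in the bottle drying rack

### The arm

A 6-joint arm with a two-finger parallel gripper is mounted at the origin on the work surface. World frame = base frame: x ahead of the robot, y to its left, z up, the work surface at z = 0. Lengths are in mm, angles in degrees, forces in N, time in s.
With the tool pointing down it reaches from about 375 to 750 mm from the base axis. Payload 9 kg.
Tool frame: the origin (TCP) lies midway between the tips of the shut fingers; the grasp point (between the pads) lies 19 mm behind it; z points along the fingers, y is the line along which they close (so a half turn about z gives the same grasp; the last joint's range is limited). The gripper opens to 85 mm and grips with 20 to 120 N. Pads are 22 mm wide; open, the fingers measure 114 mm over their backs; the gripper's body (76 mm by 85 mm) begins 54 mm behind the grasp point. The pads swing forward as they close: fully open they stand 13 mm farther back than shut.
Start: joints at [61.725, 5.964, 5.575, 89.605, 0, 77.527], TCP at [163.394, 577.355, 231.331] pointing down, gripper open.
Joint ranges: [-171.21, 171.21], [-48.23, 106.86], [-62.78, 66.21], [-105.2, 120.99], [-86.42, 89.51], [-180, 180]. Speed limits (degrees/s): [127.2, 127.2, 147.25, 180, 180, 180].

### API

Orientations are given as [roll, pitch, yaw] about the fixed x, y, z axes, in that order (R = Rz(yaw) Ry(pitch) Rx(roll)).
In Python, from rig import ctrl gives the robot as it stands. The module is installed in compiled form; this text tells all that it offers.
- The arm moves only by the tool drive_tool, never from a script. Its argument "deltas" is text: rows parted by semicolons, each of 5 numbers parted by spaces: the opening, from -1 (shut) to 1 (fully open), so that 0 is half open, then the shift along the tool's x, y, z in mm, then the turn about the tool's z in rad. A call has 1 to 12 rows; each row shifts and turns the commanded pose from where the row before left it, along the tool's axes as they then stand; what a row does not reach is not made up. A row lasts 1/8 s, in which the tool goes at most 62.5 mm and 10.7 degrees, less where a joint would pass 70% of its speed; a pose out of reach is approached as far as the arm can. A call with a gripper value outside its range is refused whole. The fingers move at their own pace and stop on an object; "force" is the grip in N (left out, the last holds). Time passes only in rows, so rows that do not move let the fingers close. It gives the time, the measured TCP pose, the force, the opening and the grip force at its end, in the units of the state.
- ctrl.get_state(): the state, without advancing time (a new reading comes with each control period).
- ctrl.camera(name): name is "scene" or "top" or "wrist"; returns a dict with "img" (384x512x3 uint8, red, green, blue), "z_map" (384x512 float32, mm along the optical axis (not along the pixel's ray), 0 where there is no reading), "intrinsics" (3x3 intrinsics, pixels), "rvec" (rotation vector, rad) and "tvec" (3), from world to camera coordinates, as OpenCV has them. Camera axes: x right, y down, z forward; pixel columns grow to the right and rows downward; lengths in mm; the calibration is good to about 2 mm. A picture is of the moment at which its call begins.
- ctrl.hand_in(): hands the job in; it is judged then, once.
The state is a dict: "time": time; "q": joint angles; "qd": joint speeds; "joint_efforts": joint torques, N m; "tcp_pos": TCP position; "tcp_rot": TCP orientation; "wrist_force": force on the tool from outside, world axes, zero at the start; "wrist_torque": the same for the moment, N m; "width": finger opening in mm; "grip_force": force on a finger pad.
Only numpy, scipy, OpenCV 4.12 (cv2) and the standard library are available. Lean on these libraries where they do the work, as an engineer would, in place of code of your own. Each camera call takes 0.05 s, during which the arm holds its last target. There are 200 camera calls.

### The job

Fit the blue peg arm into the empty, blue-marked bay of the drying rack: with its front tilted up, bring the tongue at its back in under the rack's rail, then swing the front down until the arm sits level on the ledge with the tongue hooked up behind the rail, pointing straight out of the rack. Let go of it there, and leave the loose grey peg arm where it lies.

Things in the scene. Friction and masses are not known exactly. Their poses are not given: they have to be found in the camera images.
- blue_peg: Loose blue plastic arm, 0.12 kg, flat underside on the worktop. Origin: back end of the underside, mid-width; x forward, z up. Bar x 0 to 140 mm, 20 wide (y), 28 high: grip across its width near x = 62 (balance). Rear 20 mm is a heel 36 wide. Tongue 6 thick, 36 wide leans back 40 deg from x = 8, z = 16 to its tip. A slanted 14 mm peg at the front rises to x = 150, z = 73.
- tongue_tip (a point): End of the blue arm's tongue: x -34, y 0, z 66 mm in its frame. With the arm tilted 40 deg front up, its origin 5 to 12 mm above the ledge, the tongue passes level under the rail (from outside, arm origin at bay x = 95); go in to arm origin x = 16, then lower the front while the origin goes to x = 4, z = 1. Level it cannot get in. Let go, it droops up to 6 deg.
- free_bay: Empty, blue-striped bay of the fixed white rack. Origin: bay middle on the ledge top at the stop face, 80 mm above the worktop; x level out of the rack, y along the rail, z up. Ledge x 0 to 30 mm; stop x -8 to 0, up to z 14; rail slat x -10 to -2, z 52 to 70 (rack top), open below and behind; posts at y -50, 50. Seated, the arm's frame matches this. A fitted grey arm is 114 mm to one side.
- grey_peg: Loose grey peg arm of the same shape, size and frame as the blue one, standing on the worktop; not wanted, to be left alone.
There are look-alikes about, which are no part of the job. Of the things that look like the blue_peg, the smaller one is meant.

How it is judged (in metres and radians):
On the way:
1. the tongue is in the empty bay, behind the rail's face, while the blue peg arm is still tilted up by 15 degrees or more (x of tongue_tip in the frame of free_bay below -0.015 m and z of tongue_tip in the frame of free_bay between 0.01 and 0.066 m and y of tongue_tip in the frame of free_bay between -0.045 and 0.045 m and angle between blue_peg's own z axis and vertical above 0.26 rad), for 0.1 s.
At the end, for the whole second after the job is handed in: Blue peg arm at rest in the empty bay: origin -10 to 20 mm from the stop face, within 35 mm of the bay's middle, -10 to 12 mm from ledge height; tongue tip behind the rail and above its lower edge; level within 11 and square to the rack within 17 degrees (x of blue_peg in the frame of free_bay between -0.01 and 0.02 m and y of blue_peg in the frame of free_bay between -0.035 and 0.035 m and z of blue_peg in the frame of free_bay between -0.01 and 0.012 m and x of tongue_tip in the frame of free_bay below -0.015 m and z of tongue_tip in the frame of free_bay above 0.054 m and angle between blue_peg's own z axis and vertical below 0.2 rad and angle between the x axis of blue_peg and the x axis of free_bay, either way round below 0.3 rad and linear speed of blue_peg below 0.02 m/s and angular speed of blue_peg below 0.2 rad/s); the robot touches nothing.
It fails at once if the loose grey peg arm is shifted by more than 30 mm or knocked over (distance of grey_peg from where it was at the start of the episode above 0.03 m or angle between grey_peg's own z axis and vertical above 0.5 rad).
It also fails if it takes over 48 s, if anything falls off the work surface, if the arm or the gripper's body presses on something with over 40 N, if the wrist force passes 120 N, or if a joint passes its speed limit or range.

## Working session

There is one attempt and no reset: what is moved stays moved. The work goes in short steps, Python scripts to look and compute and a tool call to move; the robot and the scene stay as the last step left them, time stands still between calls to the robot, and variables do not carry over. Pictures are saved under pics/ and viewed, at most 10 in all, crops included, and the job is handed in when it is done.

Besides the shell and the picture viewer there is one more tool, called after ">>>" as name(argument=value, ...) on one line, values as JSON. drive_tool: Moves the arm, as the interface text tells. Its arguments: {"type":"object","properties":{"deltas":{"type":"string"},"force":{"type":"number"}},"required":["deltas"]}

```bash
mkdir -p pics
cat > h.py <<'E'
import numpy as np, cv2
from rig import ctrl
def cloud(n):
    c=ctrl.camera(n); z=c["z_map"]; K=c["intrinsics"]; R=cv2.Rodrigues(np.array(c["rvec"],float))[0]; t=np.array(c["tvec"],float).ravel()
    v,u=np.mgrid[:384,:512]
    P=np.stack([(u-K[0][2])/K[0][0]*z,(v-K[1][2])/K[1][1]*z,z],-1)
    W=(P-t)@R
    W[z==0]=np.nan
    return c["img"],W
E
python3 - <<'E'
from h import *
ims=[]
for n in("scene","top"):
    i,W=cloud(n); np.savez("pics/"+n,i=i,W=W); cv2.imwrite(f"pics/{n}.png",i[...,::-1]); ims.append(i)
s=ctrl.get_state(); print(s["time"],s["tcp_pos"],s["tcp_rot"],s["width"])
E
```

```text
0.1 [163.23513654 577.05426699 230.61399339] [-1.79933125e+02 -1.50672218e-02  1.64200058e+02] 85.66306663436247
```

View pics/scene.png

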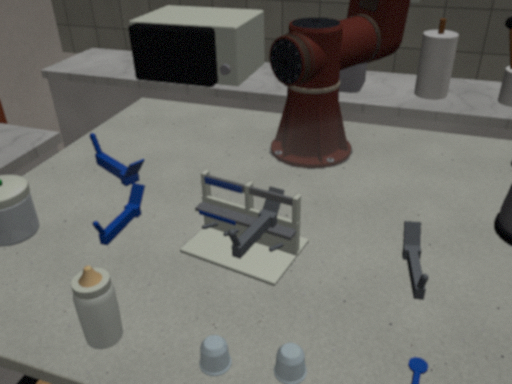

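View pics/top.png

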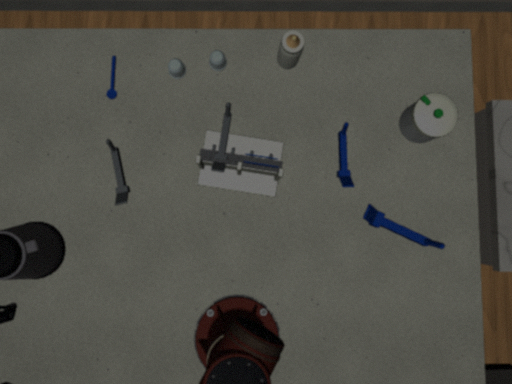

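Candidates for the blue arm in the top view are A at (344,155) and B at (402,227). A looks shorter, so I'll measure both in 3D and view an enlarged crop.

Run:
```python
from h import *
d=np.load("pics/top.npz"); i,W=d["i"],d["W"]
a=i.astype(int); m=((a[...,2]-a[...,0]>50)).astype(np.uint8)
n,l,st,ce=cv2.connectedComponentsWithStats(m)
for k in range(1,n):
    if st[k,4]<15: continue
    p=W[l==k]; p=p[~np.isnan(p).any(1)]
    c,(w,h),an=cv2.minAreaRect(p[:,:2].astype(np.float32)); print(k,st[k],ce[k].round(),"world",np.round(p.mean(0)),"rect",np.round([w,h,an]),"z",np.round(np.percentile(p[:,2],[2,50,98])))
# rack
ww=W[125:200,190:295]; zz=ww[...,2]
print(np.round(np.nanpercentile(zz,[5,50,95,99])))
c1=cv2.resize(i[110:260,310:460],None,fx=4,fy=4,interpolation=3)[:,:,::-1]
cv2.imwrite("pics/cropA.png",c1)
c2=cv2.resize(i[95:205,185:300],None,fx=5,fy=5,interpolation=3)[:,:,::-1]; cv2.imwrite("pics/cropR.png",cv2.convertScaleAbs(c2,alpha=1.5))
```

```text
1 [107  57   9  41 121] [112.  83.] world [775. 375.   9.] rect [ 24. 124.  82.] z [ 5.  9. 14.]
4 [339 132  11  44 270] [343. 156.] world [ 541. -324.   29.] rect [ 32. 130.  87.] z [24. 29. 34.]
9 [364 206   6  12  17] [367. 212.] world [ 371. -374.   84.] rect [ 6. 33. 61.] z [81. 85. 88.]
10 [373 212  53  33 451] [397. 228.] world [ 323. -479.   37.] rect [171.  42.  63.] z [32. 37. 42.]
[ -2.   9. 146. 154.]
```

View pics/cropA.png

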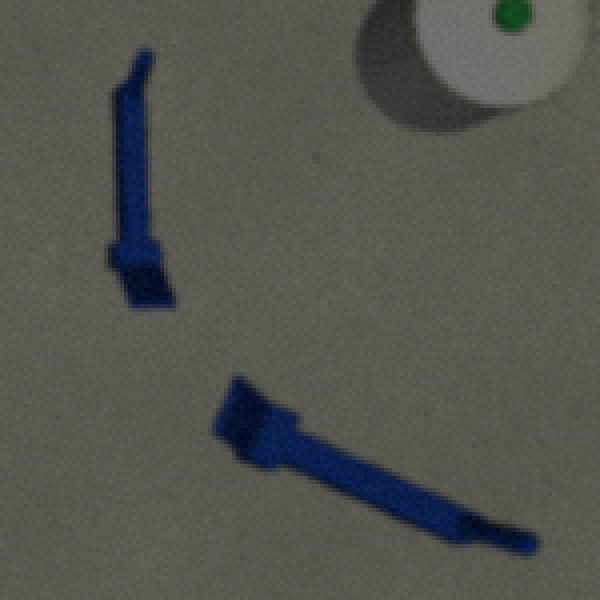

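View pics/cropR.png

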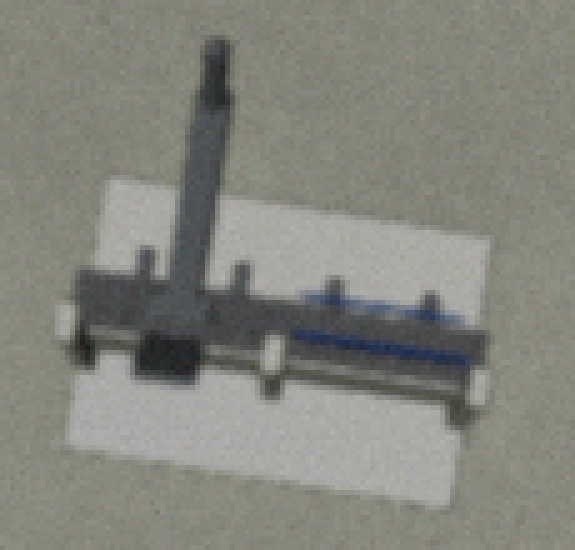

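The crop shows A at crop px (135,180), with the smaller bar 20 mm wide and its top at z = 28. B at crop px (370,480) is bigger, top at z = 37. The blue arm is A. It points roughly along +x with its tongue toward the robot. The rack faces +x and the blue-striped bay is its right half (crop px 300–470, 310–360). Next I'll measure poses and find how much tilt is needed.

```bash
cat > plan.py <<'E'
import numpy as np
from itertools import product
def seg(a,b,n): return np.linspace(a,b,n)
th=np.radians(40); d=np.array([-np.sin(th),np.cos(th)]); nrm=np.array([np.cos(th),np.sin(th)])*3
A,B=np.array([8,16.]),np.array([-34,66.])
loop=lambda P:np.vstack([seg(P[i],P[(i+1)%len(P)],45) for i in range(len(P))])
pts=np.vstack([loop([(0,0),(140,0),(140,28),(0,28)]),loop([A-nrm,A+nrm,B+nrm,B-nrm])])
m=1.0
rects=[(0,30,-30,0),(-8-m,0,-30,14),(-10-m,-2+m,52-m,70+m)]
def free(x,z,t):
    c,s=np.cos(t),np.sin(t); X=x+c*pts[:,0]-s*pts[:,1]; Z=z+s*pts[:,0]+c*pts[:,1]
    return not any(((X>a)&(X<b)&(Z>e)&(Z<f)).any() for a,b,e,f in rects)
xs=np.arange(0,100,2); zs=np.arange(1,40,1.5); ts=np.arange(0,46,2)
F=np.array([[[free(x,z,np.radians(t)) for t in ts] for z in zs] for x in xs])
from scipy.ndimage import label
for k in range(5,len(ts)):
    l,n=label(F[:,:,:k+1],np.ones((3,3,3)))
    g=l[0:4,0:3,0:2]; g=set(g[g>0]); o=set(l[-1][l[-1]>0])
    print(ts[k],bool(g&o),end='; ')
E
python3 plan.py
python3 - <<'E'
from h import *
d=np.load("pics/top.npz"); i,W=d["i"],d["W"]; a=i.astype(int)
v,u=np.mgrid[:384,:512]; R=(u>190)&(u<295)&(v>125)&(v<200)
top=R&(W[...,2]>140); p=W[top]; c,s,an=cv2.minAreaRect(p[:,:2].astype(np.float32)); print("\nrack top",len(p),c,s,an,np.median(p[:,2]),cv2.fitLine(p[:,:2].astype(np.float32),cv2.DIST_HUBER,0,.1,.1).ravel())
b=cv2.boxPoints((c,s,an)); print(b.round())
for lo,hi in((60,100),(100,160)):
    q=W[R&(a[...,2]-a[...,0]>22)&(W[...,2]>lo)&(W[...,2]<hi)]; print("blue",len(q),q.mean(0).round(1),q.min(0).round(),q.max(0).round())
led=W[R&(W[...,2]>74)&(W[...,2]<86)]; c,s,an=cv2.minAreaRect(led[:,:2].astype(np.float32)); print("ledge",len(led),c,s,an,np.median(led[:,2]))
B=(u>330)&(u<360)&(v>115)&(v<195)
m=B&(a[...,2]-a[...,0]>25)&(W[...,2]>20)&(W[...,2]<33); q=W[m]; print("bar",len(q),cv2.minAreaRect(q[:,:2].astype(np.float32)))
f=cv2.fitLine(q[:,:2].astype(np.float32),cv2.DIST_HUBER,0,.1,.1).ravel(); print(f,"yaw",np.degrees(np.arctan2(f[1],f[0])))
q=W[B&(a[...,2]-a[...,0]>15)&(W[...,2]>50)]; print("high",len(q),np.round(q[::2]).tolist())
E
```

```text
10 False; 12 False; 14 False; 16 False; 18 False; 20 False; 22 False; 24 True; 26 True; 28 True; 30 True; 32 True; 34 True; 36 True; 38 True; 40 True; 42 True; 44 True; 
rack top 455 (497.63739013671875, -8.340377807617188) (237.4019012451172, 35.441253662109375) 82.7774887084961 150.3123576557445 [ 1.4722008e-01  9.8910373e-01  5.0479520e+02 -9.7461624e+00]
[[ 465. -124.]
 [ 500. -128.]
 [ 530.  107.]
 [ 495.  112.]]
blue 24 [529.6 -78.5  77.9] [ 504. -116.   71.] [543. -33.  86.]
blue 48 [505.1 -69.6 145. ] [ 498. -114.  131.] [513. -26. 153.]
ledge 564 (520.0360717773438, -11.800178527832031) (239.37510681152344, 58.63633346557617) 80.21257781982422 80.87579402812477
bar 316 ((546.4295043945312, -325.74713134765625), (35.10221481323242, 136.79281616210938), 88.78165435791016)
[ 9.9989837e-01  1.4254212e-02  5.4439813e+02 -3.2401990e+02] yaw 0.81673384
high 101 [[636.0, -324.0, 72.0], [632.0, -323.0, 75.0], [630.0, -318.0, 72.0], [630.0, -324.0, 73.0], [628.0, -320.0, 67.0], [626.0, -323.0, 75.0], [624.0, -318.0, 71.0], [625.0, -325.0, 68.0], [624.0, -318.0, 59.0], [623.0, -323.0, 
[... 249 characters left out ...]
.0, 58.0], [464.0, -339.0, 56.0], [461.0, -313.0, 53.0], [461.0, -318.0, 58.0], [461.0, -324.0, 56.0], [461.0, -330.0, 57.0], [460.0, -335.0, 61.0], [457.0, -310.0, 64.0], [458.0, -317.0, 59.0], [457.0, -322.0, 64.0], [457.0, -328.0, 65.0], [458.0, -336.0, 58.0], [457.0, -340.0, 63.0], [454.0, -314.0, 63.0], [454.0, -319.0, 63.0], [454.0, -324.0, 69.0], [454.0, -331.0, 62.0], [454.0, -337.0, 63.0], [454.0, -343.0, 63.0], [451.0, -313.0, 64.0], [451.0, -318.0, 70.0], [451.0, -324.0, 66.0], [451.0, -330.0, 65.0], [451.0, -336.0, 66.0], [451.0, -342.0, 65.0], [448.0, -312.0, 67.0], [449.0, -319.0, 63.0], [448.0, -324.0, 67.0], [448.0, -330.0, 67.0], [448.0, -335.0, 69.0], [448.0, -342.0, 65.0]]
```

A tilt of 24° is enough to get in, so I'll aim for about 35°. The drive tool only yaws the hand, so I'll pivot the arm inside the grip by pressing its nose down on the rail top from behind the rack. A grip at about x = 38 keeps the slanted peg clear of the gripper body.

```bash
cat >> h.py <<'E'
def to(*way):
    """way: (x,y,z,yaw) world targets -> tool deltas per leg from present pose"""
    s=ctrl.get_state(); p=np.array(s["tcp_pos"]); y=s["tcp_rot"][2]
    for w in way:
        d=np.array(w[:3])-p; c,k=np.cos(np.radians(y)),np.sin(np.radians(y))
        t=(w[3]-y+180)%360-180
        print(np.round([d@[c,k,0],d@[k,-c,0],-d[2]],1),"turn",round(-np.radians(t),4),"len",round(float(np.linalg.norm(d))))
        p=np.array(w[:3],float); y=w[3]
E
python3 - <<'E'
from h import *
to((440,130,225,172),(518,-325,140,181))
d=np.load("pics/top.npz"); i,W=d["i"],d["W"]
m=(W[...,0]>440)&(W[...,0]<560)&(W[...,1]>-112)&(W[...,1]<-30)&(W[...,2]>142)
q=W[m]; f=cv2.fitLine(q[:,:2].astype(np.float32),cv2.DIST_HUBER,0,.1,.1).ravel(); print(len(q),f,np.degrees(np.arctan2(f[0],f[1])),np.median(q[:,2]))
a=i.astype(int); v,u=np.mgrid[:384,:512]
m=(u>190)&(u<295)&(v>125)&(v<200)&(abs(W[...,2]-9)<7)&(a.min(-1)>np.median(a[v>250].min(-1))+35)
q=W[m]; print(len(q),cv2.minAreaRect(q[:,:2].astype(np.float32)),np.median(q[:,2]))
E
```

```text
[-388.  -354.8    5.6] turn -0.1361 len 526
[-140.6 -439.7   85. ] turn -0.1571 len 469
129 [ 1.6710748e-01  9.8593867e-01  4.9728247e+02 -7.0262199e+01] 9.619684 149.88392537217513
67 ((517.3480224609375, -8.886077880859375), (226.43634033203125, 151.73101806640625), 85.77771759033203) 10.271031935409793
```

>>> drive_tool(deltas="1 -38.8 -35.5 0.5 0;1 -38.8 -35.5 0.5 0;1 -38.8 -35.5 0.5 0;1 -38.8 -35.5 0.5 0;1 -38.8 -35.5 0.5 0;1 -38.8 -35.5 0.5 0;1 -38.8 -35.5 0.5 0;1 -38.8 -35.5 0.5 0;1 -38.8 -35.5 0.5 0;1 -38.8 -35.5 0.5 0;1 0 0 0 -0.136")

```text
time: 1.48
tcp_pos: [441.2, 127.2, 225.6]
tcp_rot: [-180.0, -0.0, 171.9]
wrist_force: [-0.5, 1.0, 0.3]
width: 85.2
grip_force: 0.0
```

>>> drive_tool(deltas="1 -14 -44 8.5 0;1 -14 -44 8.5 0;1 -14 -44 8.5 0;1 -14 -44 8.5 0;1 -14 -44 8.5 0;1 -14 -44 8.5 0;1 -14 -44 8.5 0;1 -14 -44 8.5 0;1 -14 -44 8.5 0;1 -14 -44 8.5 0;1 0 0 0 -0.157;1 0 0 0 0")

```text
time: 2.98
tcp_pos: [517.0, -325.2, 140.5]
tcp_rot: [179.9, -0.0, -179.1]
wrist_force: [-0.1, 0.0, -0.6]
width: 85.5
grip_force: 0.0
```

Run:
```python
from h import *
i,W=cloud("wrist"); cv2.imwrite("pics/w1.png",i[...,::-1])
s=ctrl.get_state(); print(s["time"],s["tcp_pos"],s["tcp_rot"])
a=i.astype(int); b=(a[...,2]-a[...,0]>30)
q=W[b&(W[...,2]>22)&(W[...,2]<33)&(W[...,0]>400)]; print("bar",len(q),cv2.minAreaRect(q[:,:2].astype(np.float32)))
for lo in range(470,640,12):
    r=q[(q[:,0]>=lo)&(q[:,0]<lo+12)]
    if len(r)>20: print(lo+6,np.round(np.percentile(r[:,1],[2,98]),1),np.median(r[:,2]).round(1))
h=W[b&(W[...,2]>60)&(W[...,0]<500)&(W[...,0]>420)]
if len(h): print("tongue",h.min(0),h.max(0))
```

```text
3.025 [ 517.18997346 -324.84539703  140.91191218] [ 1.79959409e+02 -2.67434408e-02 -1.79198670e+02]
bar 4339 ((546.8540649414062, -326.3511657714844), (141.78306579589844, 34.702632904052734), 1.326715111732483)
476 [-343.9 -311.2] 30.2
488 [-344.4 -310.6] 27.9
500 [-343.4 -311.7] 28.0
512 [-336.3 -318.2] 27.9
524 [-336.3 -318.1] 27.9
536 [-336.2 -317.8] 27.9
548 [-336.2 -317.6] 27.9
560 [-336.2 -317.3] 27.8
572 [-335.3 -317.1] 27.9
584 [-335.2 -317.6] 27.9
596 [-335.2 -317.4] 27.9
608 [-335.1 -317.2] 28.3
tongue [ 444.31953789 -344.89902817   60.01141863] [ 455.56899732 -310.55262442   68.8062979 ]
```

>>> drive_tool(deltas="1 -3 -2 46 0;1 0 0 46 0;1 0 0 34 0;1 0 0 12 0;1 0 0 0 0;-1 0 0 0 0;-1 0 0 0 0;-1 0 0 0 0;-1 0 0 0 0;-1 0 0 0 0;-1 0 0 0 0;-1 0 0 0 0", force=40)

```text
time: 4.53
tcp_pos: [520.8, -327.4, 3.9]
tcp_rot: [-180.0, 0.0, -179.0]
wrist_force: [-0.1, 0.8, 5.1]
width: 19.4
grip_force: 41.0
```

>>> drive_tool(deltas="-1 0 0 -20 0;-1 0 0 -45 0;-1 0 0 -50 0;-1 0 0 -55 0;-1 0 0 -56 0;-1 17 45 0 0;-1 17 45 0 0;-1 17 45 0 0;-1 17 45 0 0;-1 16 45 0 0;-1 16 47 0 0;-1 0 0 0 0.1745")

```text
time: 6.02
tcp_pos: [414.7, -54.2, 230.6]
tcp_rot: [180.0, 0.1, 171.0]
wrist_force: [0.6, -0.7, -1.4]
width: 19.5
grip_force: 40.2
```

Run:
```python
from h import *
s=ctrl.get_state(); print(s["time"],s["tcp_pos"],s["tcp_rot"],s["width"])
for n in("wrist","top","scene"):
    i,W=cloud(n); np.savez("pics/b"+n,i=i,W=W)
    if n!="top": cv2.imwrite(f"pics/b{n}.png",i[...,::-1])
    a=i.astype(int)
    B=(a[...,2]-a[...,0]>22)&(W[...,0]>470)&(W[...,0]<570)&(W[...,1]>-135)&(W[...,1]<-5)
    for lo,hi in((70,100),(125,158)):
        q=W[B&(W[...,2]>lo)&(W[...,2]<hi)]
        if len(q)>10: print(n,lo,len(q),q.mean(0).round(1),np.percentile(q,[3,97],axis=0).round())
    m=(W[...,0]>460)&(W[...,0]<560)&(W[...,1]>-115)&(W[...,1]<-30)&(abs(W[...,2]-150)<5)
    q=W[m]; q=q[:,:2].astype(np.float32)
    if len(q)>20: print(n,"rail top",len(q),cv2.fitLine(q,cv2.DIST_HUBER,0,.1,.1).ravel(),cv2.minAreaRect(q))
```

```text
6.025 [414.74007937 -54.22452321 230.60599885] [1.79988023e+02 7.11108850e-02 1.70986185e+02] 19.54467676374906
wrist 125 14 [503.3 -54.  148.3] [[498. -87. 145.]
 [507. -48. 150.]]
scene 70 153 [534.3 -71.5  76.9] [[ 527. -116.   71.]
 [ 542.  -30.   82.]]
scene 125 230 [502.4 -67.6 143.1] [[ 494. -111.  135.]
 [ 510.  -25.  150.]]
scene rail top 194 [ 2.1548893e-01  9.7650629e-01  4.9591809e+02 -7.3337326e+01] ((495.6010437011719, -74.82987976074219), (90.58541107177734, 22.778867721557617), 71.95913696289062)
```

View pics/bwrist.png

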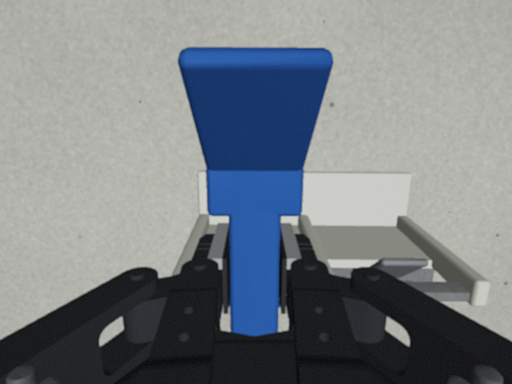

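The rack's rear edge looks level in the wrist view (row 172), so the yaw of 171° matches. The bay origin is about (504.5, -68, 80). Now I'll press the nose onto the rail top to tilt the arm up.

>>> drive_tool(deltas="-1 0 0 40 0;-1 0 0 28 0;-1 0 0 8 0;-1 0 0 8 0;-1 0 0 8 0;-1 0 0 8 0;-1 0 0 8 0;-1 0 0 8 0;-1 0 0 8 0;-1 0 0 8 0;-1 0 0 0 0", force=30)

```text
time: 7.55
tcp_pos: [415.3, -56.7, 96.7]
tcp_rot: [180.0, -0.1, 171.0]
wrist_force: [-1.4, -0.3, 0.1]
width: 19.2
grip_force: 46.5
```

Run:
```python
from h import *
s=ctrl.get_state(); print(s["time"],s["tcp_pos"],s["wrist_force"],s["width"])
i,W=cloud("scene"); cv2.imwrite("pics/c.png",cv2.resize(i[110:290,160:340],None,fx=3,fy=3,interpolation=3)[...,::-1])
i,W=cloud("wrist");a=i.astype(int); B=(a[...,2]-a[...,0]>30)&(W[...,0]<414)
q=W[B]; print(len(q),np.percentile(q,[1,50,99],axis=0).round(1))
```

```text
7.55 [415.34432047 -56.67638255  96.71354962] [-1.44586391 -0.30228924  0.08245371] 19.246915231271796
17866 [[330.7 -67.9  95.4]
 [368.7 -49.3 102.4]
 [412.9 -28.  122.4]]
```

View pics/c.png

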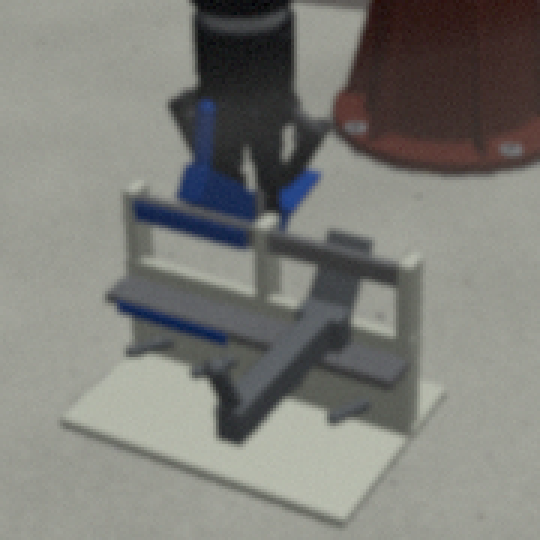

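The arm is now tilted, with its nose resting on the rail (crop px (210,200)). I'll lift it, cross over the rack, and measure the tilt outside.

>>> drive_tool(deltas="-1 0 0 -20 0;-1 0 0 -40 0;-1 0 0 -45 0;-1 0 0 -35 0;-1 -42 1 0 0;-1 -42 1 0 0;-1 -42 0 0 0;-1 -42 0 0 0;-1 -42 0 0 0;-1 0 0 0 0", force=50)

```text
time: 8.9
tcp_pos: [624.6, -88.0, 234.0]
tcp_rot: [179.9, -0.2, 171.0]
wrist_force: [-0.4, -0.6, -1.8]
width: 18.9
grip_force: 49.2
```

```bash
cat > tilt.py <<'E'
from h import *
# arm pose in bay frame from the wrist view: tongue + bar-top fit
O=np.array([504.5,-68,80.]); an=np.radians(-9); Rb=np.array([[np.cos(an),np.sin(an),0],[-np.sin(an),np.cos(an),0],[0,0,1]])
s=ctrl.get_state(); t=Rb@(np.array(s["tcp_pos"])-O); print(s["time"],"tcp bay",t.round(1),"yaw",s["tcp_rot"][2],"F",np.round(s["wrist_force"],1),s["width"])
i,W=cloud("wrist"); a=i.astype(int); Q=(W-O)@Rb.T
B=(a[...,2]-a[...,0]>25)&(abs(Q[...,0]-t[0])<160)&(abs(Q[...,1]-t[1])<30)&(abs(Q[...,2]-t[2])<90)
q=Q[B]; q=q[np.isfinite(q).all(1)]
print("n",len(q),"y",np.percentile(q[:,1],[1,99]).round(1))
xs=np.arange(q[:,0].min(),q[:,0].max(),5)
for x in xs:
    r=q[(q[:,0]>=x)&(q[:,0]<x+5)]
    if len(r)>15: print((round(x+2.5),np.median(r[:,2]).round(1),len(r)),end=' ')
E
python3 tilt.py
```

```text
8.9 tcp bay [121.7  -0.9 154. ] yaw 170.99372599176237 F [-0.4 -0.6 -1.8] 18.874098009432632
n 21765 y [-17.5  17.1]
(1, np.float64(68.1), 394) (36, np.float64(162.1), 714) (41, np.float64(162.2), 1316) (46, np.float64(161.2), 1273) (51, np.float64(160.2), 1249) (56, np.float64(159.2), 1144) (61, np.float64(158.2), 1098) (66, np.float64(157.2), 1042) (71, np.float64(156.2), 994) (76, np.float64(155.2), 932) (81, np.float64(154.3), 902) (86, np.float64(153.5), 941) (91, np.float64(156.3), 1084) (96, np.float64(160.3), 1177) (101, np.float64(163.6), 1062) (106, np.float64(167.7), 903) (111, np.float64(172.0), 980) (116, np.float64(176.4), 825) (121, np.float64(180.5), 886) (126, np.float64(184.4), 927) (131, np.float64(188.5), 964) (136, np.float64(192.3), 942) (141, np.float64(193.6), 16)
```

The tilt is about 39° and the arm origin is at bay (104, 130). I'll lower it by 122 and check before going in.

>>> drive_tool(deltas="-1 0 0 30 0;-1 0 0 40 0;-1 0 0 35 0;-1 0 0 17 0;-1 0 0 0 0;-1 0 0 0 0")

```text
time: 9.7
tcp_pos: [624.2, -88.0, 117.3]
tcp_rot: [-180.0, 0.1, 171.0]
wrist_force: [0.2, 0.9, -0.4]
width: 19.1
grip_force: 49.2
```

```bash
python3 tilt.py
```

```text
9.7 tcp bay [121.4  -1.   37.3] yaw 170.98696221845114 F [ 0.2  0.9 -0.4] 19.139629430791835
n 21564 y [-17.7  17. ]
(25, np.float64(-35.5), 34) (30, np.float64(-0.3), 146) (35, np.float64(44.8), 551) (40, np.float64(45.0), 1368) (45, np.float64(44.1), 1306) (50, np.float64(43.2), 1183) (55, np.float64(42.2), 1147) (60, np.float64(41.3), 1128) (65, np.float64(40.4), 1036) (70, np.float64(39.4), 1003) (75, np.float64(38.4), 971) (80, np.float64(37.4), 903) (85, np.float64(36.6), 905) (90, np.float64(38.9), 1104) (95, np.float64(43.0), 1147) (100, np.float64(46.5), 1109) (105, np.float64(50.5), 921) (110, np.float64(55.0), 973) (115, np.float64(59.4), 830) (120, np.float64(63.5), 876) (125, np.float64(67.6), 917) (130, np.float64(71.6), 985) (135, np.float64(75.6), 977) (140, np.float64(77.1), 44)
```

>>> drive_tool(deltas="-1 0 0 4 0;-1 20 0 0 0;-1 20 0 0 0;-1 15 0 0 0;-1 15 0 0 0;-1 10 0 0 0;-1 7 0 0 0;-1 0 0 0 0;-1 0 0 0 0")

```text
time: 10.88
tcp_pos: [537.9, -74.2, 111.4]
tcp_rot: [180.0, 0.0, 171.0]
wrist_force: [0.8, 0.4, -1.3]
width: 19.3
grip_force: 49.1
```

```bash
python3 tilt.py
```

```text
10.875 tcp bay [34.  -0.9 31.4] yaw 170.98416798705324 F [ 0.8  0.4 -1.3] 19.274802111548254
n 20957 y [-27.9  26. ]
(-50, np.float64(39.4), 1216) (-45, np.float64(38.8), 1350) (-40, np.float64(37.9), 1226) (-35, np.float64(36.9), 1203) (-30, np.float64(35.9), 1136) (-25, np.float64(35.1), 1036) (-20, np.float64(34.1), 1030) (-15, np.float64(33.1), 1020) (-10, np.float64(32.5), 247) (-5, np.float64(63.3), 886) (0, np.float64(67.2), 2385) (5, np.float64(32.1), 18) (10, np.float64(39.7), 860) (15, np.float64(42.4), 986) (20, np.float64(46.8), 938) (25, np.float64(51.4), 926) (30, np.float64(54.9), 1093) (35, np.float64(59.6), 920) (40, np.float64(63.6), 940) (45, np.float64(67.7), 1020) (50, np.float64(70.6), 521)
```

The tongue is in behind the rail: tip at x = -51, z = 38, tilt 39°, no contact force. Now I'll swing the front down using heel contact on the ledge, with a lighter grip.

>>> drive_tool(deltas="-1 -0.5 0 3 0;-1 -0.5 0 3 0;-1 -0.7 0 3 0;-1 -0.8 0 3 0;-1 -0.8 0 3 0;-1 -0.8 0 3 0;-1 -0.8 0 3 0;-1 0 0 0 0", force=22)

```text
time: 11.92
tcp_pos: [547.6, -75.8, 95.6]
tcp_rot: [-180.0, 0.7, 171.0]
wrist_force: [8.6, 2.5, 22.8]
width: 19.2
grip_force: 53.6
```

```bash
python3 tilt.py
```

```text
11.925 tcp bay [43.8 -1.  15.6] yaw 171.01499133161855 F [ 8.6  2.5 22.8] 19.224242551882657
n 24273 y [-28.3  26.1]
(-41, np.float64(44.8), 1713) (-36, np.float64(43.6), 1938) (-31, np.float64(41.4), 1786) (-26, np.float64(39.2), 1649) (-21, np.float64(37.0), 1412) (-16, np.float64(34.8), 1376) (-11, np.float64(33.3), 390) (-6, np.float64(68.4), 85) (-1, np.float64(66.6), 4012) (4, np.float64(26.6), 291) (9, np.float64(27.8), 157) (14, np.float64(29.2), 1229) (19, np.float64(31.6), 1242) (24, np.float64(33.8), 873) (29, np.float64(36.0), 1027) (34, np.float64(39.1), 873) (39, np.float64(41.6), 790) (44, np.float64(44.1), 808) (49, np.float64(46.5), 811) (54, np.float64(49.0), 817) (59, np.float64(51.4), 837) (64, np.float64(52.6), 157)
```

>>> drive_tool(deltas="-1 2 0 -4 0;-1 4 0 -1 0;-1 4 0 0 0;-1 2 0 0 0;-1 0 0 0 0;-1 0 0 0 0")

```text
time: 12.72
tcp_pos: [533.4, -73.7, 96.5]
tcp_rot: [180.0, 0.4, 171.0]
wrist_force: [15.5, -1.9, 1.8]
width: 19.0
grip_force: 50.6
```

```bash
python3 tilt.py
```

```text
12.725 tcp bay [29.4 -1.1 16.5] yaw 170.9808306844192 F [15.5 -1.9  1.8] 18.997589508243475
n 24339 y [-28.1  25.8]
(-55, np.float64(45.5), 1827) (-50, np.float64(44.1), 1904) (-45, np.float64(41.9), 1766) (-40, np.float64(39.7), 1562) (-35, np.float64(37.5), 1488) (-30, np.float64(35.3), 1316) (-25, np.float64(33.1), 1228) (-20, np.float64(31.0), 1125) (-15, np.float64(28.8), 1068) (-10, np.float64(26.7), 875) (-5, np.float64(65.2), 593) (0, np.float64(66.3), 3694) (15, np.float64(37.9), 640) (20, np.float64(40.2), 865) (25, np.float64(42.7), 790) (30, np.float64(44.7), 1045) (35, np.float64(47.7), 811) (40, np.float64(50.1), 828) (45, np.float64(52.6), 843) (50, np.float64(53.7), 70)
```

>>> drive_tool(deltas="-1 -1 0 3 0;-1 -1 0 3 0;-1 -2 0 3 0;-1 -2 0 2 0;-1 -2 0 2 0;-1 -2 0 2 0;-1 0 0 0 0;-1 0 0 0 0")

```text
time: 13.78
tcp_pos: [542.3, -75.1, 82.4]
tcp_rot: [-180.0, 0.3, 171.0]
wrist_force: [4.6, -0.8, 13.7]
width: 19.0
grip_force: 54.9
```

```bash
python3 tilt.py
```

```text
13.775 tcp bay [38.5 -1.1  2.4] yaw 170.98741159623745 F [ 4.6 -0.8 13.7] 19.00010316712115
n 27381 y [-28.8  26.7]
(-38, np.float64(61.5), 3080) (-33, np.float64(59.1), 3253) (-28, np.float64(54.4), 2638) (-23, np.float64(49.8), 2181) (-18, np.float64(45.1), 1800) (-13, np.float64(41.1), 1118) (-8, np.float64(68.3), 157) (-3, np.float64(65.2), 5706) (2, np.float64(68.6), 227) (12, np.float64(29.9), 34) (17, np.float64(29.5), 1104) (22, np.float64(30.2), 723) (27, np.float64(30.7), 819) (32, np.float64(30.7), 1071) (37, np.float64(31.9), 690) (42, np.float64(32.6), 664) (47, np.float64(33.3), 668) (52, np.float64(33.8), 630) (57, np.float64(34.4), 621) (62, np.float64(34.7), 197)
```

Tilt is down to about 6° with the tongue hooked behind the rail. I'll let go and retreat straight up.

>>> drive_tool(deltas="-0.3 0 0 0 0;0 0 0 0 0;0 0 0 0 0;0 0 0 0 0;0 0 0 0 0;0 0 0 -15 0;0 0 0 -30 0;0 0 0 -40 0;0 0 0 -40 0;0 0 0 0 0;0 0 0 0 0")

```text
time: 15.2
tcp_pos: [540.4, -74.6, 205.5]
tcp_rot: [180.0, 0.0, 171.0]
wrist_force: [-0.5, 0.2, -1.1]
width: 42.8
grip_force: 0.0
```

```bash
sed -i 's/<90)/<150)/' tilt.py; python3 tilt.py
python3 - <<'E'
from h import *
i,W=cloud("scene"); cv2.imwrite("pics/d.png",cv2.resize(i[110:290,160:340],None,fx=3,fy=3,interpolation=3)[...,::-1])
E
```

```text
15.2 tcp bay [ 36.5  -0.9 125.5] yaw 170.9896891610496 F [-0.5  0.2 -1.1] 42.803271548161746
n 7724 y [-26.7  24.7]
(-29, np.float64(67.5), 531) (-24, np.float64(64.4), 519) (-19, np.float64(57.8), 439) (-14, np.float64(53.4), 141) (-4, np.float64(63.3), 602) (1, np.float64(68.4), 266) (6, np.float64(28.3), 215) (11, np.float64(28.3), 342) (16, np.float64(28.1), 320) (21, np.float64(27.9), 287) (26, np.float64(28.0), 191) (31, np.float64(0.5), 368) (36, np.float64(27.5), 169) (41, np.float64(27.3), 165) (46, np.float64(27.2), 161) (51, np.float64(27.1), 166) (56, np.float64(26.9), 159) (61, np.float64(26.7), 160) (66, np.float64(26.7), 155) (71, np.float64(26.4), 155) (76, np.float64(26.4), 141) (81, np.float64(26.2), 140) (86, np.float64(26.1), 141) (91, np.float64(25.8), 134) (96, np.float64(25.9), 133) (101, np.float64(25.5), 132) (106, np.float64(25.4), 133) (111, np.float64(25.3), 129) (116, np.float64(25.0), 133) (121, np.float64(25.1), 126) (126, np.float64(24.9), 134) (131, np.float64(28.6), 229) (136, np.float64(38.7), 258) (141, np.float64(49.3), 237)
```

View pics/d.png

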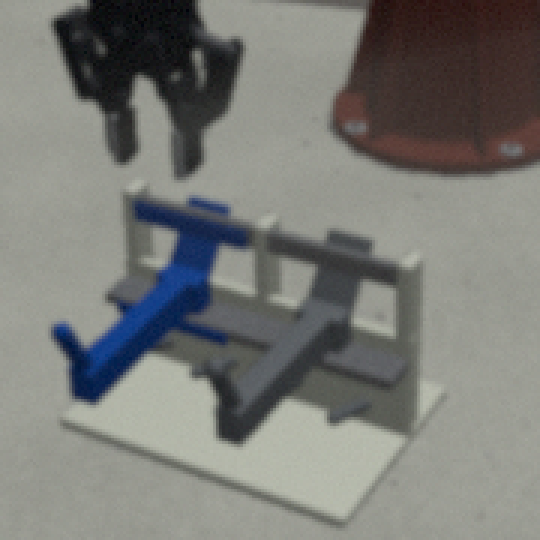

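The blue arm (crop px (140,330)) sits level with about 2° of droop, parallel to the fitted grey arm, tongue up behind the rail. The gripper is clear, so I'm handing in.

```bash
python3 -c "
from rig import ctrl
print(ctrl.hand_in())"
```

```text
the job is handed in; nothing more can be done
None
```

The blue peg arm is hooked in the blue-marked bay, released with about 2° of droop; I never went near the loose grey arm, and the job was handed in at about 15 s with no verdict returned.

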